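# Roll-test the copper tube offcuts on the ramp

## Task

Roll-test the three copper tubes: without picking any of them up, push each off the shelf onto the white ramp. The round ones must roll down into the green tray; let the squashed one come to rest on the ramp, then push it sideways off the ramp into the red scrap bin. Leave the jar, tape, wood offcut, glue bottle and mug around the jig where they are.

Things in the scene. Friction and masses are not known exactly. Their poses are not given: they have to be found in the camera images.
- jig: Home-made roll-test jig, fixed to the bench: plywood shelf, white ramp, green tray, red bin. Origin on the bench top under the middle of the edge where shelf meets ramp; z up, -y downhill, +x its far side, away from the robot. Shelf: x -75 to 75 mm, y 0 to 250, top at z 110, no rims. Ramp: x -75 to 75 mm, falls evenly from z 110 at y 0 to z 65 at y -200 (12.7 degrees), no rims.
- ramp_edge (a point): Point of the jig: middle of the shelf's edge where the ramp begins, at the height of the shelf's top (110 mm above the bench). Axes as the jig's.
- tray_in (a point): Point of the jig: centre of the floor of the green catch tray at the foot of the ramp. In the jig's axes the inside is x -100 to 100 mm, y -335 to -206 mm, floor at z 20 mm; rims at z 85 to 95 mm, but only 50 mm on the ramp's side, so that tubes roll in.
- bin_in (a point): Point of the jig: centre of the floor of the red scrap bin, which lies along the ramp's far (+x) side. In the jig's axes the inside is x 83 to 228 mm, y -195 to 10 mm, floor z 5 mm, rim z 55 mm: a tube pushed endways off the ramp's far edge (x 75 mm) drops into it.
- tube_a: Copper tube offcut, 28 mm wide from above, 100 mm long, about 90 g. Origin at its centre, own x along its length. Starts lying across the shelf, one of a row of three spaced 55 mm or more. Of tube_a, tube_b, tube_c two are round (28 mm high, roll at a touch), one is squashed flat underneath (25 mm high, flat 14 mm wide; it only slides, and stays put on the ramp). From above they look alike.
- tube_b: Copper tube offcut, 28 mm wide from above, 100 mm long, about 90 g. Origin at its centre, own x along its length. Starts lying across the shelf, one of a row of three spaced 55 mm or more. Of tube_a, tube_b, tube_c two are round (28 mm high, roll at a touch), one is squashed flat underneath (25 mm high, flat 14 mm wide; it only slides, and stays put on the ramp). From above they look alike.
- tube_c: Copper tube offcut, 28 mm wide from above, 100 mm long, about 90 g. Origin at its centre, own x along its length. Starts lying across the shelf, one of a row of three spaced 55 mm or more. Of tube_a, tube_b, tube_c two are round (28 mm high, roll at a touch), one is squashed flat underneath (25 mm high, flat 14 mm wide; it only slides, and stays put on the ramp). From above they look alike.
- jar: Amber glass jar with steel cap, 60 mm wide, 75 mm high, standing on the bench beyond the shelf; origin under its centre. Bystander: leave it where it is.
- tape: Yellow roll of tape lying flat, 90 mm wide, 25 mm high, on the bench beyond the shelf; origin under its centre. Bystander: leave it where it is.
- offcut: Wooden offcut 45 x 110 x 30 mm lying on the bench on the robot's side of the ramp; origin under its centre. Bystander: leave it where it is.
- glue: White glue bottle, 60 mm wide, 170 mm high, to the left of the jig; origin under its centre. Bystander: leave it where it is.
- mug: Blue mug, 80 mm wide, 90 mm high, to the left of the jig; origin under its centre. Bystander: leave it where it is.
Things that resemble listed ones, but are neither listed nor needed, are in the scene too. What is shaped like the tube_c but purple or yellow is not meant.

How it is judged:
On the way:
1. the squashed tube has come to rest on the ramp (x of tube_b in the frame of jig between -0.085 and 0.085 m and y of tube_b in the frame of jig between -0.2 and -0.006 m and z of tube_b in the frame of jig between 0.06 and 0.14 m and linear speed of tube_b below 0.02 m/s), for 0.3 s.
At the end, for the whole second after the job is handed in: Both round tubes lie inside the green tray (centres within its walls and no higher than its rim, 95 mm above the bench), the squashed tube lies inside the red scrap bin (centre within its walls, below 70 mm above the bench), and all three are at rest (under 30 mm/s) (x of tube_a in the frame of jig between -0.1 and 0.1 m and y of tube_a in the frame of jig between -0.335 and -0.203 m and z of tube_a in the frame of jig between 0.02 and 0.095 m and x of tube_c in the frame of jig between -0.1 and 0.1 m and y of tube_c in the frame of jig between -0.335 and -0.203 m and z of tube_c in the frame of jig between 0.02 and 0.095 m and x of tube_b in the frame of jig between 0.08 and 0.23 m and y of tube_b in the frame of jig between -0.2 and 0.015 m and z of tube_b in the frame of jig between 0.005 and 0.07 m and linear speed of each of tube_a, tube_b, tube_c below 0.03 m/s); the robot touches nothing.
It fails at once if a tube is picked up (its centre rises to 40 mm or more above where it lies on the shelf) (z of any of tube_a, tube_b, tube_c in the frame of jig above 0.165 m).
It fails at once if the jar, tape, offcut, glue bottle or mug is moved more than 30 mm (distance of any of jar, tape, offcut, glue, mug from where it was at the start of the episode above 0.03 m).
It also fails if it takes over 72 s, if anything falls off the work surface, if the arm or the gripper's body presses on something with over 40 N, if the wrist force passes 120 N, or if a joint passes its speed limit or range.

## Robot

A 7-joint arm with a two-finger parallel gripper is mounted at the origin on the work surface. World frame = base frame: x ahead of the robot, y to its left, z up, the work surface at z = 0. Lengths are in m, angles in rad, forces in N, time in s.
With the tool pointing down it reaches from about 0.4 to 0.85 m from the base axis. Payload 10.4 kg.
Tool frame: the origin (TCP) lies between the finger pads; the fingertips stand tcp_to_tips ahead of it and the grasp point (between the pads) lies 8 mm behind it (tcp_to_tips is the distance from the TCP to the fingertips, in m); z points along the fingers, y is the line along which they close (so a half turn about z gives the same grasp; the last joint's range is limited). The gripper opens to 85 mm and grips with 20 to 120 N. Pads are 22 mm wide; open, the fingers measure 114 mm over their backs; the gripper's body (76 mm by 85 mm) begins 54 mm behind the grasp point. The pads swing forward as they close: fully open they stand 13 mm farther back than shut.
Start: joints at [-1.154, 0.332, -0.065, 1.46, 0.022, 1.35, -0.088], TCP at [0.266, 0.566, 0.242] pointing down, gripper open.
Joint ranges: [-2.6, 2.6], [-0.5, 2.12], [-1.47, 1.34], [0.16, 2.42], [-1.27, 4.41], [0.06, 2.06], [-2.6, 2.6]. Speed limits (rad/s): [2.22, 2.22, 2.79, 2.79, 3.14, 3.14, 3.14].

## Interface

Orientations are given as a unit quaternion [x, y, z, w].
In Python, from workcell import * gives the robot as it stands.
- The arm moves only by the tool apply_moves, never from a script. Its argument "rows" is a list of rows, each an object of numbers: "x", "y", "z": the shift along the tool's x, y, z in mm; "ax", "ay", "az": the turn, a rotation vector about the tool's x, y, z in degrees; "gripper": the closure, from 0 (fully open) to 1 (shut). A call has 1 to 5 rows; each row shifts and turns the commanded pose from where the row before left it, along the tool's axes as they then stand; what a row does not reach is not made up. A row lasts 1/12 s, in which the tool goes at most 41.7 mm and 7.16 degrees, less where a joint would pass 70% of its speed; a pose out of reach is approached as far as the arm can. A call with a gripper value outside its range is refused whole. The fingers move at their own pace and stop on an object; "newtons" is the grip in N (left out, the last holds). Time passes only in rows, so rows that do not move let the fingers close. It gives the time, the measured TCP pose, the force, the opening and the grip force at its end, in the units of the state.
- get_obs(): the state, without advancing time (a new reading comes with each control period).
- camera(name): name is "scene" or "top"; returns a dict with "color" (400x640x3 uint8, red, green, blue), "fov_y" (degrees; the focal length in pixels is half the picture's height over the tangent of half this angle, whatever the lens; pixels are square), "cx", "cy" (the principal point, pixels), "k1" (the pictures are not rectified: a ray, as slopes to the right and down, at radius r is drawn at 1 + k1 r^2 times it, then the intrinsics apply), "rvec" (rotation vector, rad) and "tvec" (3), from world to camera coordinates, as OpenCV has them. Camera axes: x right, y down, z forward; pixel columns grow to the right and rows downward; lengths in m; the calibration is good to about 2 mm. A picture is of the moment at which its call begins. There is no depth.
- hand_in(): hands the job in; it is judged then, once.
The state is a dict: "clock": time; "joint_pos": joint angles; "joint_velocities": joint speeds; "tau": joint torques, N m; "position": TCP position; "ee_rot": TCP orientation; "ft_force": force on the tool from outside, world axes, zero at the start; "torque": the same for the moment, N m; "grip_width": opening from 0.0 (shut) to 1.0 (fully open); "grasp_force": force on a finger pad.
Only numpy, scipy, OpenCV 4.12 (cv2) and the standard library are available. Lean on these libraries where they do the work, as an engineer would, in place of code of your own. Each camera call takes 0.05 s, during which the arm holds its last target. There are 200 camera calls.

## Working session

There is one attempt and no reset: what is moved stays moved. The work goes in short steps, Python scripts to look and compute and a tool call to move; the robot and the scene stay as the last step left them, time stands still between calls to the robot, and variables do not carry over. Pictures are saved under pics/ and viewed, at most 10 in all, crops included, and the job is handed in when it is done.

Besides the shell and the picture viewer there is one more tool, called after ">>>" as name(argument=value, ...), one argument or row to a line, values as JSON. apply_moves: Moves the arm, as the interface text tells. Its arguments: {"type":"object","properties":{"rows":{"type":"array","items":{"type":"object","properties":{"x":{"type":"number"},"y":{"type":"number"},"z":{"type":"number"},"ax":{"type":"number"},"ay":{"type":"number"},"az":{"type":"number"},"gripper":{"type":"number"}}}},"newtons":{"type":"number"}},"required":["rows"]}

```bash
mkdir -p pics; cat > h.py <<'E'
from workcell import *
import numpy as np, cv2
from scipy.spatial.transform import Rotation as R
def cam(n):
    c=camera(n); f=200/np.tan(np.radians(c["fov_y"])/2)
    K=np.array([[f,0,c["cx"]],[0,f,c["cy"]],[0,0,1.]]); c["K"]=K; c["d"]=np.array([c["k1"],0,0,0,0.]); return c
def ray(c,px,z):
    u=cv2.undistortPoints(np.array([[px]],float),c["K"],c["d"])[0,0]
    M=cv2.Rodrigues(np.array(c["rvec"],float))[0]; o=-M.T@np.array(c["tvec"]); d=M.T@np.array([u[0],u[1],1])
    return o+d*(z-o[2])/d[2]
def proj(c,P): return cv2.projectPoints(np.array(P,float).reshape(-1,1,3),np.array(c["rvec"],float),np.array(c["tvec"],float),c["K"],c["d"])[0][:,0]
def save(c,n,box=None,s=1):
    im=c["color"][:,:,::-1]
    if box: im=im[box[1]:box[3],box[0]:box[2]]
    cv2.imwrite("pics/"+n,cv2.resize(im,None,fx=s,fy=s,interpolation=cv2.INTER_CUBIC))
E
python3 - <<'E'
from h import *
for n in("top","scene"):
    c=cam(n); save(c,n+"1.png",None,1.25)
    print(n,c["fov_y"],c["cx"],c["cy"],c["k1"])
o=get_obs(); print({k:np.round(v,3) for k,v in o.items()}); print(tcp_to_tips)
E
```

```text
top 54.2365297293368 321.71169492573256 197.50346459548996 0.020596481752021067
scene 50.986842274034956 321.8597887187419 205.48124858941478 0.027317949621999293
{'clock': np.float64(0.1), 'joint_pos': array([-1.154,  0.333, -0.065,  1.461,  0.022,  1.35 , -0.089]), 'joint_velocities': array([-0.001, -0.   ,  0.001, -0.001,  0.001,  0.001,  0.001]), 'tau': array([ 1.0000e-03, -6.2674e+01,  4.9000e-02, -3.9243e+01,  1.6000e-02,
        7.0000e-03, -0.0000e+00]), 'position': array([0.266, 0.565, 0.242]), 'ee_rot': array([ 0.218,  0.976, -0.001, -0.   ]), 'ft_force': array([-0.624, -0.206, -0.584]), 'torque': array([ 0.023,  0.005, -0.009]), 'grasp_force': np.float64(0.0), 'grip_width': np.float64(1.002)}
0.011
```

View pics/top1.png

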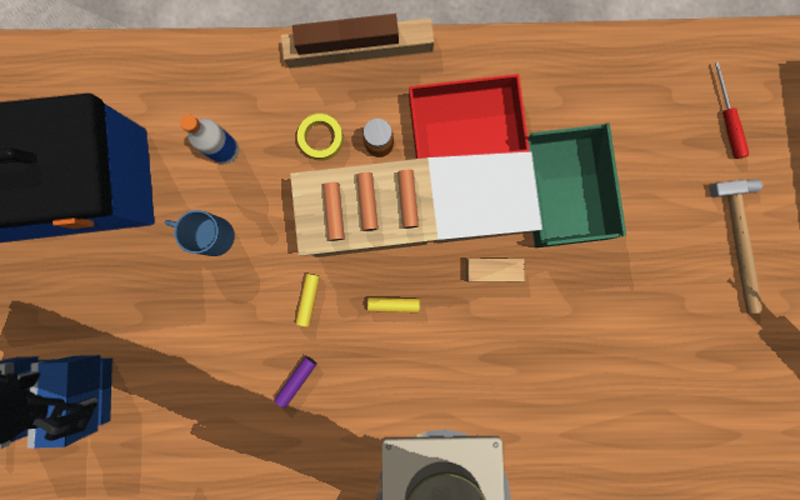

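View pics/scene1.png

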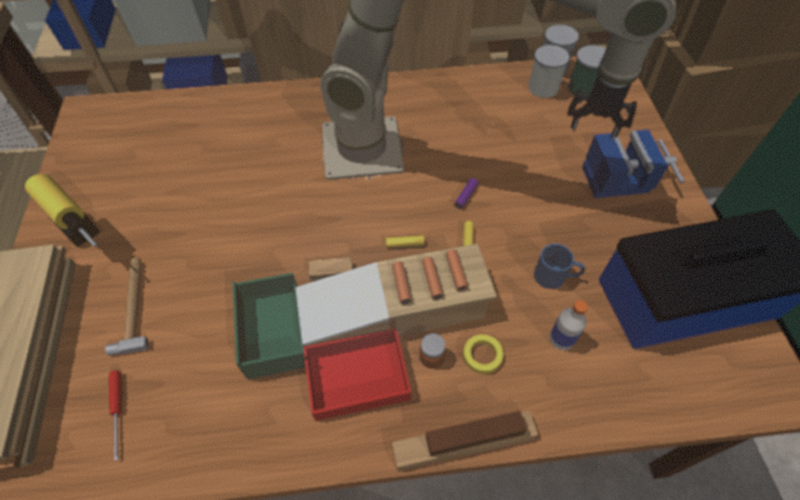

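The top view shows the copper tubes on the shelf at about (333,210), (368,201) and (408,198), in ×1.25 pixels. The lookalikes are two yellow tubes at (307,300) and (393,305) and a purple one at (295,382), so I choose the three copper ones on the shelf. A close crop will check that choice.

```bash
python3 - <<'E'
from h import *
c=cam("top"); save(c,"crop1.png",(220,110,440,210),3.6)
E
```

```text
(no output)
```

View pics/crop1.png

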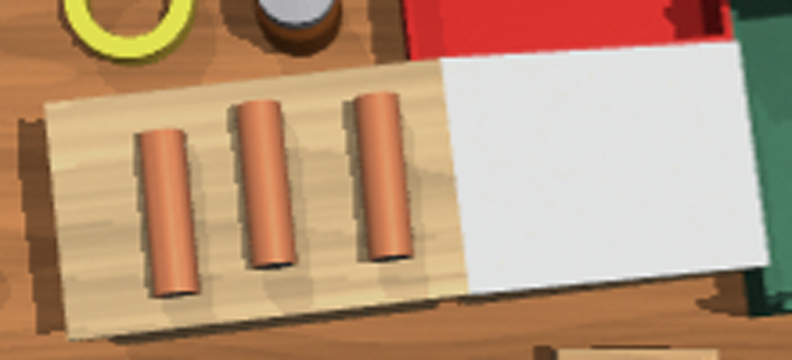

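The crop confirms three copper tubes on the shelf: leftmost ends (162,130)–(175,296), middle (257,101)–(273,266), right (377,94)–(391,260). The shelf/ramp edge runs (441,58)–(468,292).

```bash
cat >> h.py <<'E'
import json,os
if os.path.exists("jig.json"):
    JX,JY,JT=json.load(open("jig.json"))
    RZ=R.from_euler("z",JT).as_matrix(); JO=np.array([JX,JY,0])
    def j2w(p): return RZ@np.array(p,float)+JO
    def w2j(p): return RZ.T@(np.array(p,float)-JO)
    def tcpj():
        o=get_obs(); return np.round(1000*w2j(o["position"]),1), (R.from_euler("z",-JT)*R.from_quat(o["ee_rot"])).as_matrix().round(3), o
E
cat > a.py <<'E'
from h import *
from scipy.optimize import least_squares
c=cam("top")
px=np.array([(441,58),(468,292),(45,104),(68,338),(739,41),(769,265)])/3.6+[220,110]
J=np.array([(75,0,110),(-75,0,110),(75,250,110),(-75,250,110),(75,-200,65),(-75,-200,65)])/1e3
W=lambda v:J@R.from_euler("z",v[2]).as_matrix().T+[v[0],v[1],0]
r=least_squares(lambda v:(proj(c,W(v))-px).ravel(),[.55,.0,0.])
print(r.x,r.fun.round(1)); json.dump(list(r.x),open("jig.json","w"))
RZ=R.from_euler("z",r.x[2]).as_matrix()
for a,b in [((162,130),(175,296)),((257,101),(273,266)),((377,94),(391,260))]:
    P=[RZ.T@(ray(c,np.array(q)/3.6+[220,110],.124)-[r.x[0],r.x[1],0])*1e3 for q in(a,b)]
    print(P[0].round(),P[1].round(),((P[0]+P[1])/2).round(),np.linalg.norm(P[0]-P[1]).round())
M=R.from_rotvec(c["rvec"]).as_matrix(); print("cam",-M.T@c["tvec"])
E
python3 a.py; python3 - <<'E'
from h import *
p,m,o=tcpj(); print(p,m,j2w([0,0,.11]),j2w([0,.25,.11]))
E
```

```text
[0.56472081 0.01187439 0.09565641] [ 0.  -0.2  0.5  0.4 -0.2 -0.6 -0.   0.4 -0.2 -0.1 -0.   0. ]
[ 46. 177. 124.] [-57. 180. 124.] [ -6. 178. 124.] 103.0
[ 57. 117. 124.] [-46. 119. 124.] [  6. 118. 124.] 103.0
[ 53.  43. 124.] [-50.  46. 124.] [  1.  45. 124.] 103.0
cam [0.40965617 0.07174287 0.97792889]
[-244.5  579.5  241.9] [[-0.86   0.51  -0.   ]
 [ 0.51   0.86  -0.001]
 [-0.    -0.001 -1.   ]] [0.56472081 0.01187439 0.11      ] [0.54084316 0.26073149 0.11      ]
```

>>> apply_moves(
  rows=[
    {"az": 6.6,"gripper": 0.45},
    {"az": 6.6,"gripper": 0.45},
    {"az": 6.6,"gripper": 0.45},
    {"az": 6.6,"gripper": 0.45},
    {"az": 6.6,"gripper": 0.45},
  ],
)

```text
invalid input at $.rows[0]: expected keys x, y, z, ax, ay, az, gripper
```

>>> apply_moves(
  rows=[
    {"az": 6.6},
    {"az": 6.6},
    {"az": 6.6},
    {"az": 6.5},
    {},
  ],
)

```text
invalid input at $.rows[0]: expected keys x, y, z, ax, ay, az, gripper
```

>>> apply_moves(
  rows=[
    {"x": -35,"y": 17},
    {"x": -35,"y": 17},
    {"x": -35,"y": 17},
    {"x": -35,"y": 17},
    {"x": -35,"y": 17},
  ],
)

```text
invalid input at $.rows[0]: expected keys x, y, z, ax, ay, az, gripper
```

>>> apply_moves(
  rows=[
    {"x": -35,"y": 17},
    {"x": -35,"y": 17},
    {"x": -35,"y": 17},
    {"x": -35,"y": 17},
    {"x": -35,"y": 17},
  ],
)

```text
invalid input at $.rows[0]: expected keys x, y, z, ax, ay, az, gripper
```

```bash
python3 - <<'E'
from h import *
p,m,o=tcpj(); print(p,m,o["clock"],o["grip_width"],o["joint_pos"])
E
```

```text
[-244.5  579.5  241.9] [[-0.86   0.51  -0.   ]
 [ 0.51   0.86  -0.001]
 [-0.    -0.001 -1.   ]] 0.2 0.9973786208251029 [-1.15360112  0.33259897 -0.06469002  1.46056709  0.02163161  1.34991567
 -0.08847443]
```

All keys are needed in every row.

>>> apply_moves(
  rows=[
    {"x": 0,"y": 0,"z": 0,"ax": 0,"ay": 0,"az": 6.6,"gripper": 0.45},
    {"x": 0,"y": 0,"z": 0,"ax": 0,"ay": 0,"az": 6.6,"gripper": 0.45},
    {"x": 0,"y": 0,"z": 0,"ax": 0,"ay": 0,"az": 6.6,"gripper": 0.45},
    {"x": 0,"y": 0,"z": 0,"ax": 0,"ay": 0,"az": 6.6,"gripper": 0.45},
    {"x": 0,"y": 0,"z": 0,"ax": 0,"ay": 0,"az": 6.6,"gripper": 0.45},
  ],
)

```text
clock: 0.62
position: [0.266, 0.5654, 0.2421]
ee_rot: [0.489, 0.872, -0.0, -0.0]
ft_force: [0.4, 1.0, -0.1]
grip_width: 0.554
grasp_force: 0.0
```

>>> apply_moves(
  rows=[
    {"x": 0,"y": 0,"z": 0,"ax": 0,"ay": 0,"az": 6.6,"gripper": 0.45},
    {"x": 0,"y": 0,"z": 0,"ax": 0,"ay": 0,"az": 6.6,"gripper": 0.45},
    {"x": 0,"y": 0,"z": 0,"ax": 0,"ay": 0,"az": 6.6,"gripper": 0.45},
    {"x": 0,"y": 0,"z": 0,"ax": 0,"ay": 0,"az": 6.5,"gripper": 0.45},
    {"x": 0,"y": 0,"z": 0,"ax": 0,"ay": 0,"az": 0,"gripper": 0.45},
  ],
)

```text
clock: 1.03
position: [0.266, 0.5655, 0.2421]
ee_rot: [0.674, 0.738, -0.0, 0.0]
ft_force: [0.3, 0.2, -0.0]
grip_width: 0.548
grasp_force: 0.0
```

>>> apply_moves(
  rows=[
    {"x": -35,"y": 17,"z": 0,"ax": 0,"ay": 0,"az": 0,"gripper": 0.45},
    {"x": -35,"y": 17,"z": 0,"ax": 0,"ay": 0,"az": 0,"gripper": 0.45},
    {"x": -35,"y": 17,"z": 0,"ax": 0,"ay": 0,"az": 0,"gripper": 0.45},
    {"x": -35,"y": 17,"z": 0,"ax": 0,"ay": 0,"az": 0,"gripper": 0.45},
    {"x": -35,"y": 17,"z": 0,"ax": 0,"ay": 0,"az": 0,"gripper": 0.45},
  ],
)

```text
clock: 1.45
position: [0.3681, 0.3977, 0.2423]
ee_rot: [0.671, 0.742, 0.0, -0.0]
ft_force: [1.4, 1.1, 0.3]
grip_width: 0.55
grasp_force: 0.0
```

>>> apply_moves(
  rows=[
    {"x": -35,"y": 17,"z": 0,"ax": 0,"ay": 0,"az": 0,"gripper": 0.45},
    {"x": -35,"y": 17,"z": 0,"ax": 0,"ay": 0,"az": 0,"gripper": 0.45},
    {"x": -35,"y": 17,"z": 0,"ax": 0,"ay": 0,"az": 0,"gripper": 0.45},
    {"x": -35,"y": 17,"z": 0,"ax": 0,"ay": 0,"az": 0,"gripper": 0.45},
    {"x": -35,"y": 17,"z": 0,"ax": 0,"ay": 0,"az": 0,"gripper": 0.45},
  ],
)

```text
clock: 1.87
position: [0.4695, 0.2317, 0.2425]
ee_rot: [0.671, 0.742, 0.0, -0.0]
ft_force: [0.2, 0.7, 0.5]
grip_width: 0.551
grasp_force: 0.0
```

```bash
python3 - <<'E'
from h import *
p,m,o=tcpj(); print(p,m,o["clock"],o["grip_width"],o["joint_pos"])
E
```

```text
[-73.8 227.9 242.5] [[-0.005  1.     0.   ]
 [ 1.     0.005  0.   ]
 [ 0.     0.    -1.   ]] 1.8667 0.5506505306509589 [-0.84702234  0.1013755   0.32472059  1.74470299 -0.03371951  1.30047274
 -0.41430653]
```

>>> apply_moves(
  rows=[
    {"x": -36,"y": 19,"z": 0,"ax": 0,"ay": 0,"az": 0,"gripper": 0.45},
    {"x": -36,"y": 19,"z": 0,"ax": 0,"ay": 0,"az": 0,"gripper": 0.45},
    {"x": -36,"y": 19,"z": 0,"ax": 0,"ay": 0,"az": 0,"gripper": 0.45},
    {"x": -36,"y": 18,"z": 0,"ax": 0,"ay": 0,"az": 0,"gripper": 0.45},
    {"x": 0,"y": 0,"z": 30,"ax": 0,"ay": 0,"az": 0,"gripper": 0.45},
  ],
)

```text
clock: 2.28
position: [0.563, 0.0888, 0.2172]
ee_rot: [0.674, 0.738, 0.003, 0.004]
ft_force: [1.8, -1.5, -0.2]
grip_width: 0.552
grasp_force: 0.0
```

>>> apply_moves(
  rows=[
    {"x": 0,"y": 0,"z": 30,"ax": 0,"ay": 0,"az": 0,"gripper": 0.45},
    {"x": 0,"y": 0,"z": 20,"ax": 0,"ay": 0,"az": 0,"gripper": 0.45},
    {"x": 0,"y": 0,"z": 0,"ax": 0,"ay": 0,"az": 0,"gripper": 0.45},
  ],
)

```text
clock: 2.53
position: [0.5549, 0.0967, 0.158]
ee_rot: [0.671, 0.741, -0.003, -0.002]
ft_force: [-1.7, -0.1, -0.4]
grip_width: 0.548
grasp_force: 0.0
```

```bash
python3 - <<'E'
from h import *
p,m,o=tcpj(); print(p,m,o["clock"],o["grip_width"])
c=cam("scene"); save(c,"s2.png",(240,170,420,290),4)
print((proj(c,[j2w([x,.083,p[2]/1e3-.011]) for x in(-.035,.035)])-[240,170])*4)
E
```

```text
[ -1.6  85.4 158. ] [[-0.004  1.    -0.007]
 [ 1.     0.004 -0.002]
 [-0.002 -0.007 -1.   ]] 2.5333 0.5475449582442691
[[364.28092657 152.51159012]
 [386.6944708  235.02208796]]
```

View pics/s2.png

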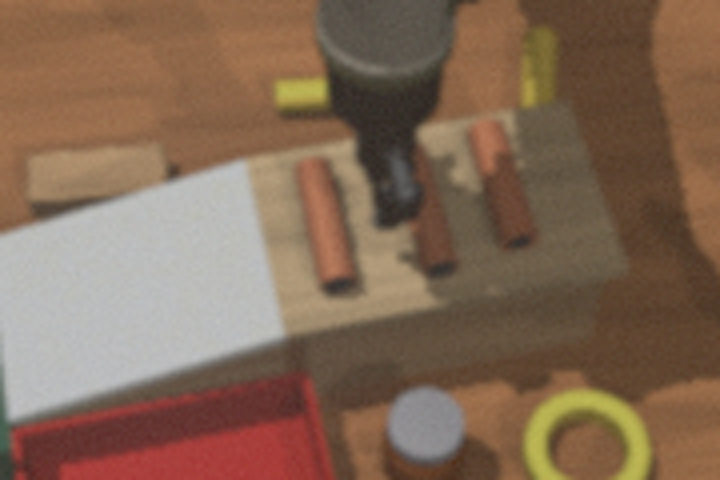

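Fingertips sit about 5 mm above the nominal (crop pixel (393,225)), between the right and middle tubes with room to spare. Now I lower and push the first tube.

>>> apply_moves(
  rows=[
    {"x": 0,"y": 0,"z": 17,"ax": 0,"ay": 0,"az": 0,"gripper": 0.45},
    {"x": 0,"y": 2,"z": 17,"ax": 0,"ay": 0,"az": 0,"gripper": 0.45},
    {"x": -6,"y": 0,"z": 0,"ax": 0,"ay": 0,"az": 0,"gripper": 0.45},
    {"x": -7,"y": 0,"z": 0,"ax": 0,"ay": 0,"az": 0,"gripper": 0.45},
    {"x": -7,"y": 0,"z": 0,"ax": 0,"ay": 0,"az": 0,"gripper": 0.45},
  ],
)

```text
clock: 3.0
position: [0.5622, 0.077, 0.1303]
ee_rot: [0.672, 0.74, 0.001, 0.001]
ft_force: [1.1, -0.0, 0.7]
grip_width: 0.55
grasp_force: 0.0
```

>>> apply_moves(
  rows=[
    {"x": -7,"y": 0,"z": 0,"ax": 0,"ay": 0,"az": 0,"gripper": 0.45},
    {"x": -7,"y": 0,"z": 0,"ax": 0,"ay": 0,"az": 0,"gripper": 0.45},
    {"x": -7,"y": 0,"z": 0,"ax": 0,"ay": 0,"az": 0,"gripper": 0.45},
    {"x": 0,"y": 0,"z": 0,"ax": 0,"ay": 0,"az": 0,"gripper": 0.45},
  ],
)

```text
clock: 3.33
position: [0.5636, 0.0544, 0.1289]
ee_rot: [0.673, 0.739, 0.0, 0.0]
ft_force: [-0.3, -0.3, 0.3]
grip_width: 0.547
grasp_force: 0.0
```

```bash
python3 - <<'E'
from h import *
p,m,o=tcpj(); print(p,m,o["clock"],o["ft_force"])
c=cam("scene"); save(c,"s3.png",(180,170,400,300),3.6)
E
```

```text
[  2.9  42.5 128.9] [[ 0.002  1.     0.001]
 [ 1.    -0.002 -0.   ]
 [-0.     0.001 -1.   ]] 3.3333 [-0.33119135 -0.33735463  0.27176804]
```

View pics/s3.png

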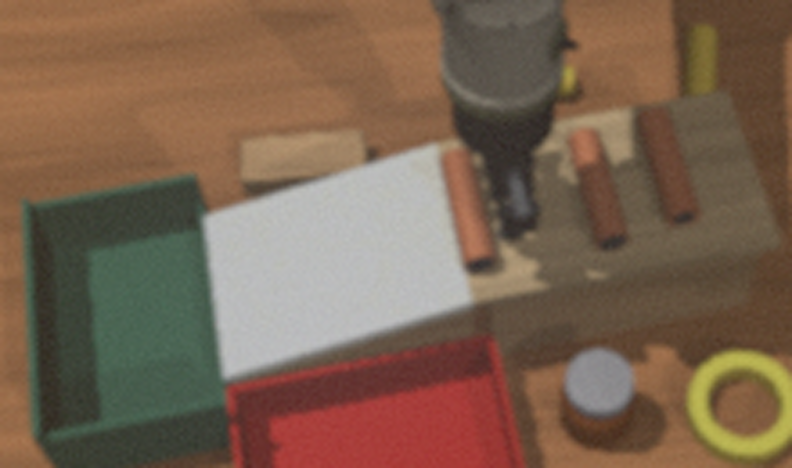

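The right tube now lies at the shelf edge (470,210), just ahead of the fingers. Keep pushing.

>>> apply_moves(
  rows=[
    {"x": -6,"y": 0,"z": 3,"ax": 0,"ay": 0,"az": 0,"gripper": 0.45},
    {"x": -7,"y": 0,"z": 0,"ax": 0,"ay": 0,"az": 0,"gripper": 0.45},
    {"x": -7,"y": 0,"z": 0,"ax": 0,"ay": 0,"az": 0,"gripper": 0.45},
    {"x": -7,"y": 0,"z": 0,"ax": 0,"ay": 0,"az": 0,"gripper": 0.45},
    {"x": -7,"y": 0,"z": 0,"ax": 0,"ay": 0,"az": 0,"gripper": 0.45},
  ],
)

```text
clock: 3.8
position: [0.5666, 0.0219, 0.1253]
ee_rot: [0.672, 0.74, -0.0, 0.0]
ft_force: [0.3, -0.5, 0.8]
grip_width: 0.55
grasp_force: 0.0
```

>>> apply_moves(
  rows=[
    {"x": -7,"y": 0,"z": 2,"ax": 0,"ay": 0,"az": 0,"gripper": 0.45},
    {"x": -7,"y": 0,"z": 2,"ax": 0,"ay": 0,"az": 0,"gripper": 0.45},
    {"x": -7,"y": 0,"z": 2,"ax": 0,"ay": 0,"az": 0,"gripper": 0.45},
    {"x": -6,"y": 0,"z": 0,"ax": 0,"ay": 0,"az": 0,"gripper": 0.45},
    {"x": 0,"y": 0,"z": 0,"ax": 0,"ay": 0,"az": 0,"gripper": 0.45},
  ],
)

```text
clock: 4.22
position: [0.5691, -0.0058, 0.1192]
ee_rot: [0.673, 0.74, -0.0, 0.0]
ft_force: [0.7, -0.5, -0.9]
grip_width: 0.55
grasp_force: 0.0
```

```bash
python3 - <<'E'
from h import *
p,m,o=tcpj(); print(p,o["clock"],o["ft_force"])
c=cam("scene"); save(c,"s4.png",(180,170,400,300),3)
t=cam("top"); save(t,"t4.png",(220,90,510,210),3)
a=cv2.imread("pics/s4.png");b=cv2.imread("pics/t4.png")
b=cv2.resize(b,(800,331)); a=cv2.resize(a,(456,269)); o=np.zeros((600,800,3),np.uint8); o[:331]=b;o[331:,:456]=a; cv2.imwrite("pics/m4.png",o)
E
```

```text
[  2.6 -18.1 119.2] 4.2167 [ 0.67963631 -0.53747543 -0.88129531]
```

View pics/m4.png

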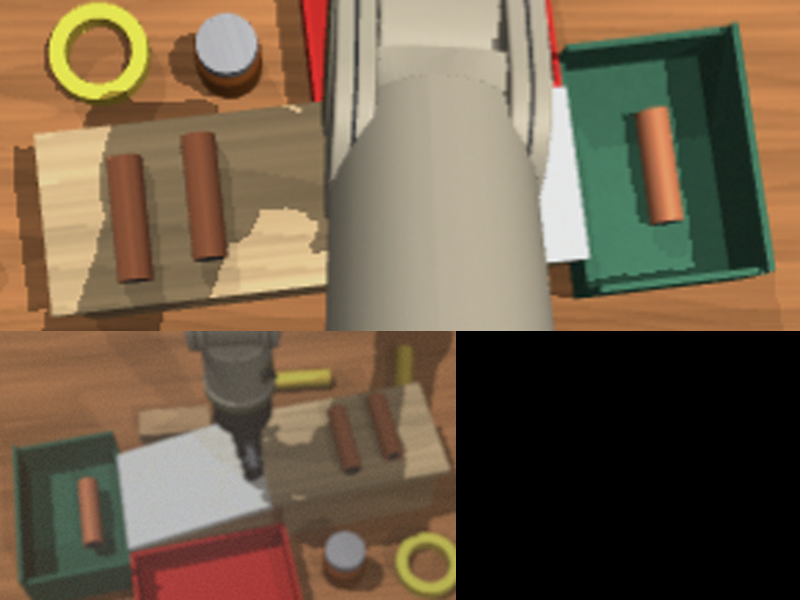

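The right tube was round: it lies in the green tray at (660,165). The other two are still on the shelf. Next is the middle one.

>>> apply_moves(
  rows=[
    {"x": 0,"y": 0,"z": -30,"ax": 0,"ay": 0,"az": 0,"gripper": 0.45},
    {"x": 0,"y": 0,"z": -30,"ax": 0,"ay": 0,"az": 0,"gripper": 0.45},
    {"x": 33,"y": 0,"z": 0,"ax": 0,"ay": 0,"az": 0,"gripper": 0.45},
    {"x": 33,"y": 0,"z": 0,"ax": 0,"ay": 0,"az": 0,"gripper": 0.45},
    {"x": 33,"y": 0,"z": 0,"ax": 0,"ay": 0,"az": 0,"gripper": 0.45},
  ],
)

```text
clock: 4.73
position: [0.5596, 0.0962, 0.1801]
ee_rot: [0.673, 0.74, 0.001, 0.0]
ft_force: [-0.3, 1.1, -0.2]
grip_width: 0.549
grasp_force: 0.0
```

>>> apply_moves(
  rows=[
    {"x": 33,"y": 2,"z": 0,"ax": 0,"ay": 0,"az": 0,"gripper": 0.45},
    {"x": 34,"y": 2,"z": 0,"ax": 0,"ay": 0,"az": 0,"gripper": 0.45},
    {"x": 0,"y": 0,"z": 0,"ax": 0,"ay": 0,"az": 0,"gripper": 0.45},
    {"x": 0,"y": 0,"z": 0,"ax": 0,"ay": 0,"az": 0,"gripper": 0.45},
  ],
)

```text
clock: 5.07
position: [0.5565, 0.1647, 0.1791]
ee_rot: [0.67, 0.742, 0.0, -0.0]
ft_force: [0.6, 0.3, 0.6]
grip_width: 0.552
grasp_force: 0.0
```

```bash
python3 - <<'E'
from h import *
p,m,o=tcpj(); print(p,m,o["clock"])
E
```

```text
[  6.4 152.9 179.1] [[-0.005  1.    -0.   ]
 [ 1.     0.005  0.001]
 [ 0.001 -0.    -1.   ]] 5.0667
```

>>> apply_moves(
  rows=[
    {"x": -5,"y": 0,"z": 0,"ax": 0,"ay": 0,"az": 0,"gripper": 0.45},
    {"x": 0,"y": 0,"z": 20,"ax": 0,"ay": 0,"az": 0,"gripper": 0.45},
    {"x": 0,"y": 0,"z": 20,"ax": 0,"ay": 0,"az": 0,"gripper": 0.45},
    {"x": 0,"y": 0,"z": 14,"ax": 0,"ay": 0,"az": 0,"gripper": 0.45},
    {"x": 0,"y": 0,"z": 0,"ax": 0,"ay": 0,"az": 0,"gripper": 0.45},
  ],
)

```text
clock: 5.48
position: [0.5563, 0.1541, 0.1226]
ee_rot: [0.673, 0.739, -0.002, -0.001]
ft_force: [-0.4, -0.7, -0.2]
grip_width: 0.55
grasp_force: 0.0
```

```bash
python3 - <<'E'
from h import *
p,m,o=tcpj(); print(p,o["ft_force"],o["clock"])
E
```

```text
[  5.2 142.4 122.6] [-0.40140091 -0.73792084 -0.18138468] 5.4833
```

>>> apply_moves(
  rows=[
    {"x": -5,"y": 0,"z": 0,"ax": 0,"ay": 0,"az": 0,"gripper": 0.45},
    {"x": -8,"y": 0,"z": 0,"ax": 0,"ay": 0,"az": 0,"gripper": 0.45},
    {"x": -8,"y": 0,"z": 0,"ax": 0,"ay": 0,"az": 0,"gripper": 0.45},
    {"x": -8,"y": 0,"z": 0,"ax": 0,"ay": 0,"az": 0,"gripper": 0.45},
    {"x": -8,"y": 0,"z": 0,"ax": 0,"ay": 0,"az": 0,"gripper": 0.45},
  ],
)

```text
clock: 5.9
position: [0.5617, 0.1184, 0.1261]
ee_rot: [0.673, 0.74, 0.001, 0.0]
ft_force: [-0.2, 0.2, -0.2]
grip_width: 0.55
grasp_force: 0.1
```

>>> apply_moves(
  rows=[
    {"x": -8,"y": 0,"z": 0,"ax": 0,"ay": 0,"az": 0,"gripper": 0.45},
    {"x": -8,"y": 0,"z": 0,"ax": 0,"ay": 0,"az": 0,"gripper": 0.45},
    {"x": -8,"y": 0,"z": 0,"ax": 0,"ay": 0,"az": 0,"gripper": 0.45},
    {"x": -8,"y": 0,"z": 0,"ax": 0,"ay": 0,"az": 0,"gripper": 0.45},
    {"x": -8,"y": 0,"z": 0,"ax": 0,"ay": 0,"az": 0,"gripper": 0.45},
  ],
)

```text
clock: 6.32
position: [0.5651, 0.0791, 0.1253]
ee_rot: [0.672, 0.74, 0.0, -0.0]
ft_force: [0.1, 0.3, 0.7]
grip_width: 0.549
grasp_force: 0.1
```

>>> apply_moves(
  rows=[
    {"x": -8,"y": 0,"z": 0,"ax": 0,"ay": 0,"az": 0,"gripper": 0.45},
    {"x": -8,"y": 0,"z": 0,"ax": 0,"ay": 0,"az": 0,"gripper": 0.45},
    {"x": -8,"y": 0,"z": 0,"ax": 0,"ay": 0,"az": 0,"gripper": 0.45},
    {"x": -8,"y": 0,"z": 0,"ax": 0,"ay": 0,"az": 0,"gripper": 0.45},
    {"x": -8,"y": 0,"z": 0,"ax": 0,"ay": 0,"az": 0,"gripper": 0.45},
  ],
)

```text
clock: 6.73
position: [0.5689, 0.0394, 0.1253]
ee_rot: [0.672, 0.74, 0.0, -0.0]
ft_force: [-0.1, -0.1, 1.3]
grip_width: 0.55
grasp_force: 0.1
```

>>> apply_moves(
  rows=[
    {"x": -8,"y": 0,"z": 0,"ax": 0,"ay": 0,"az": 0,"gripper": 0.45},
    {"x": -8,"y": 0,"z": 0,"ax": 0,"ay": 0,"az": 0,"gripper": 0.45},
    {"x": -8,"y": 0,"z": 1,"ax": 0,"ay": 0,"az": 0,"gripper": 0.45},
    {"x": -8,"y": 0,"z": 2,"ax": 0,"ay": 0,"az": 0,"gripper": 0.45},
    {"x": -8,"y": 0,"z": 2,"ax": 0,"ay": 0,"az": 0,"gripper": 0.45},
  ],
)

```text
clock: 7.15
position: [0.5728, -0.0004, 0.1201]
ee_rot: [0.672, 0.74, 0.0, -0.0]
ft_force: [0.1, -0.3, 0.0]
grip_width: 0.549
grasp_force: 0.0
```

>>> apply_moves(
  rows=[
    {"x": -5,"y": 0,"z": 1,"ax": 0,"ay": 0,"az": 0,"gripper": 0.45},
    {"x": 0,"y": 0,"z": 0,"ax": 0,"ay": 0,"az": 0,"gripper": 0.45},
    {"x": 0,"y": 0,"z": 0,"ax": 0,"ay": 0,"az": 0,"gripper": 0.45},
  ],
)

```text
clock: 7.4
position: [0.5731, -0.0048, 0.1191]
ee_rot: [0.673, 0.74, -0.0, -0.0]
ft_force: [1.2, 1.5, 0.0]
grip_width: 0.552
grasp_force: 0.0
```

```bash
cat > v.py <<'E'
from h import *; import sys
n=sys.argv[1]
p,m,o=tcpj(); print(p,o["clock"],o["ft_force"])
c=cam("scene"); a=cv2.resize(c["color"][170:310,170:400,::-1],(456,278),interpolation=cv2.INTER_CUBIC)
t=cam("top"); b=cv2.resize(t["color"][90:210,220:510,::-1],(777,322),interpolation=cv2.INTER_CUBIC)
m=np.zeros((600,777,3),np.uint8); m[:322]=b; m[322:,:456]=a; cv2.imwrite(f"pics/{n}.png",m)
E
python3 v.py m5
```

```text
[  6.8 -17.4 119.1] 7.4 [1.21372763 1.51423311 0.0182419 ]
```

View pics/m5.png

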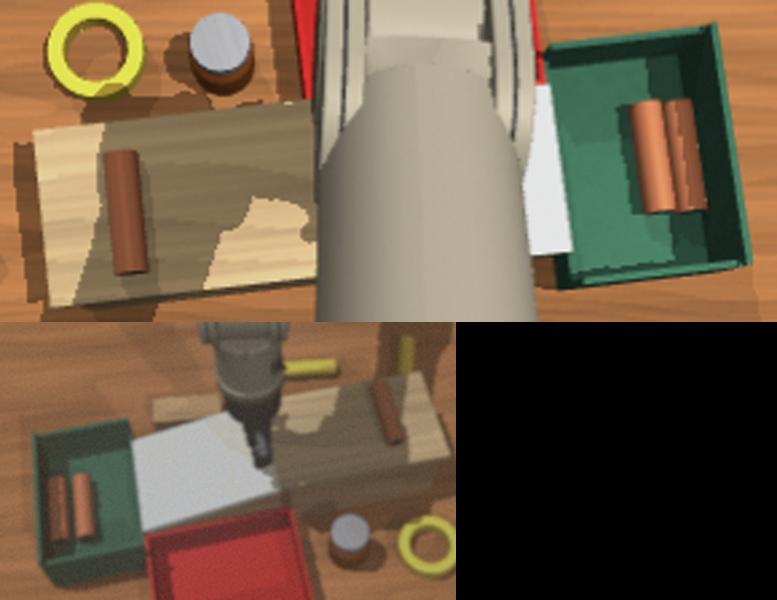

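Both pushed tubes lie in the green tray, so the left one must be the squashed tube. I move behind it.

>>> apply_moves(
  rows=[
    {"x": 0,"y": 0,"z": -30,"ax": 0,"ay": 0,"az": 0,"gripper": 0.45},
    {"x": 0,"y": 0,"z": -30,"ax": 0,"ay": 0,"az": 0,"gripper": 0.45},
    {"x": 33,"y": -2,"z": 0,"ax": 0,"ay": 0,"az": 0,"gripper": 0.45},
    {"x": 33,"y": -2,"z": 0,"ax": 0,"ay": 0,"az": 0,"gripper": 0.45},
    {"x": 33,"y": -2,"z": 0,"ax": 0,"ay": 0,"az": 0,"gripper": 0.45},
  ],
)

```text
clock: 7.92
position: [0.5577, 0.0949, 0.1801]
ee_rot: [0.673, 0.74, 0.001, 0.0]
ft_force: [0.5, 1.3, -0.2]
grip_width: 0.552
grasp_force: 0.0
```

>>> apply_moves(
  rows=[
    {"x": 33,"y": -2,"z": 0,"ax": 0,"ay": 0,"az": 0,"gripper": 0.45},
    {"x": 33,"y": -2,"z": 0,"ax": 0,"ay": 0,"az": 0,"gripper": 0.45},
    {"x": 33,"y": -2,"z": 0,"ax": 0,"ay": 0,"az": 0,"gripper": 0.45},
    {"x": 32,"y": -1,"z": 0,"ax": 0,"ay": 0,"az": 0,"gripper": 0.45},
    {"x": 0,"y": 0,"z": 0,"ax": 0,"ay": 0,"az": 0,"gripper": 0.45},
  ],
)

```text
clock: 8.33
position: [0.5356, 0.2317, 0.1791]
ee_rot: [0.669, 0.744, 0.001, -0.001]
ft_force: [-0.7, 0.7, -0.1]
grip_width: 0.551
grasp_force: 0.0
```

>>> apply_moves(
  rows=[
    {"x": 0,"y": 0,"z": 20,"ax": 0,"ay": 0,"az": 0,"gripper": 0.45},
    {"x": 0,"y": 0,"z": 20,"ax": 0,"ay": 0,"az": 0,"gripper": 0.45},
    {"x": 0,"y": 0,"z": 15,"ax": 0,"ay": 0,"az": 0,"gripper": 0.45},
    {"x": 0,"y": 0,"z": 0,"ax": 0,"ay": 0,"az": 0,"gripper": 0.45},
  ],
)

```text
clock: 8.67
position: [0.5363, 0.2228, 0.1213]
ee_rot: [0.672, 0.741, -0.002, -0.001]
ft_force: [-1.1, -0.5, -0.1]
grip_width: 0.548
grasp_force: 0.0
```

```bash
python3 - <<'E'
from h import *
p,m,o=tcpj(); print(p,o["ft_force"],o["clock"])
E
```

```text
[ -8.2 212.7 121.3] [-1.09708827 -0.46108997 -0.11816718] 8.6667
```

>>> apply_moves(
  rows=[
    {"x": -6,"y": 0,"z": 0,"ax": 0,"ay": 0,"az": 0,"gripper": 0.45},
    {"x": -8,"y": 0,"z": 0,"ax": 0,"ay": 0,"az": 0,"gripper": 0.45},
    {"x": -8,"y": 0,"z": 0,"ax": 0,"ay": 0,"az": 0,"gripper": 0.45},
    {"x": -8,"y": 0,"z": 0,"ax": 0,"ay": 0,"az": 0,"gripper": 0.45},
    {"x": -8,"y": 0,"z": 0,"ax": 0,"ay": 0,"az": 0,"gripper": 0.45},
  ],
)

```text
clock: 9.08
position: [0.5424, 0.1842, 0.1252]
ee_rot: [0.673, 0.74, 0.001, 0.0]
ft_force: [0.4, 1.9, 0.5]
grip_width: 0.549
grasp_force: 0.4
```

>>> apply_moves(
  rows=[
    {"x": -8,"y": 0,"z": 0,"ax": 0,"ay": 0,"az": 0,"gripper": 0.45},
    {"x": -8,"y": 0,"z": 0,"ax": 0,"ay": 0,"az": 0,"gripper": 0.45},
    {"x": -8,"y": 0,"z": 0,"ax": 0,"ay": 0,"az": 0,"gripper": 0.45},
    {"x": -8,"y": 0,"z": 0,"ax": 0,"ay": 0,"az": 0,"gripper": 0.45},
    {"x": -8,"y": 0,"z": 0,"ax": 0,"ay": 0,"az": 0,"gripper": 0.45},
  ],
)

```text
clock: 9.5
position: [0.5458, 0.1447, 0.1244]
ee_rot: [0.672, 0.74, 0.0, -0.0]
ft_force: [-0.0, 1.6, 1.5]
grip_width: 0.55
grasp_force: 0.9
```

>>> apply_moves(
  rows=[
    {"x": -8,"y": 0,"z": 0,"ax": 0,"ay": 0,"az": 0,"gripper": 0.45},
    {"x": -8,"y": 0,"z": 0,"ax": 0,"ay": 0,"az": 0,"gripper": 0.45},
    {"x": -8,"y": 0,"z": 0,"ax": 0,"ay": 0,"az": 0,"gripper": 0.45},
    {"x": -8,"y": 0,"z": 0,"ax": 0,"ay": 0,"az": 0,"gripper": 0.45},
    {"x": -8,"y": 0,"z": 0,"ax": 0,"ay": 0,"az": 0,"gripper": 0.45},
  ],
)

```text
clock: 9.92
position: [0.5496, 0.1048, 0.1243]
ee_rot: [0.672, 0.74, 0.0, -0.0]
ft_force: [-0.1, 1.6, 1.5]
grip_width: 0.551
grasp_force: 0.8
```

>>> apply_moves(
  rows=[
    {"x": -8,"y": 0,"z": 0,"ax": 0,"ay": 0,"az": 0,"gripper": 0.45},
    {"x": -8,"y": 0,"z": 0,"ax": 0,"ay": 0,"az": 0,"gripper": 0.45},
    {"x": -8,"y": 0,"z": 0,"ax": 0,"ay": 0,"az": 0,"gripper": 0.45},
    {"x": -8,"y": 0,"z": 0,"ax": 0,"ay": 0,"az": 0,"gripper": 0.45},
    {"x": -6,"y": 0,"z": 0,"ax": 0,"ay": 0,"az": 0,"gripper": 0.45},
  ],
)

```text
clock: 10.33
position: [0.5532, 0.0666, 0.1243]
ee_rot: [0.673, 0.74, -0.0, 0.0]
ft_force: [-0.6, 1.2, 1.3]
grip_width: 0.55
grasp_force: 0.8
```

>>> apply_moves(
  rows=[
    {"x": -6,"y": 0,"z": 0,"ax": 0,"ay": 0,"az": 0,"gripper": 0.45},
    {"x": -6,"y": 0,"z": 0,"ax": 0,"ay": 0,"az": 0,"gripper": 0.45},
    {"x": -6,"y": 0,"z": 0,"ax": 0,"ay": 0,"az": 0,"gripper": 0.45},
    {"x": -6,"y": 0,"z": 0,"ax": 0,"ay": 0,"az": 0,"gripper": 0.45},
    {"x": -6,"y": 0,"z": 0,"ax": 0,"ay": 0,"az": 0,"gripper": 0.45},
  ],
)

```text
clock: 10.75
position: [0.556, 0.0374, 0.1242]
ee_rot: [0.672, 0.74, -0.0, -0.0]
ft_force: [-0.6, 2.4, 1.6]
grip_width: 0.546
grasp_force: 0.9
```

>>> apply_moves(
  rows=[
    {"x": -6,"y": 0,"z": 0,"ax": 0,"ay": 0,"az": 0,"gripper": 0.45},
    {"x": -6,"y": 0,"z": 2,"ax": 0,"ay": 0,"az": 0,"gripper": 0.45},
    {"x": -6,"y": 0,"z": 2,"ax": 0,"ay": 0,"az": 0,"gripper": 0.45},
    {"x": -6,"y": 0,"z": 1,"ax": 0,"ay": 0,"az": 0,"gripper": 0.45},
    {"x": -6,"y": 0,"z": 1,"ax": 0,"ay": 0,"az": 0,"gripper": 0.45},
  ],
)

```text
clock: 11.17
position: [0.5591, 0.0086, 0.1185]
ee_rot: [0.672, 0.74, 0.001, -0.001]
ft_force: [-2.8, 8.6, 11.3]
grip_width: 0.546
grasp_force: 5.7
```

>>> apply_moves(
  rows=[
    {"x": -6,"y": 0,"z": 1,"ax": 0,"ay": 0,"az": 0,"gripper": 0.45},
    {"x": -3,"y": 0,"z": 0,"ax": 0,"ay": 0,"az": 0,"gripper": 0.45},
    {"x": -2,"y": 0,"z": 0,"ax": 0,"ay": 0,"az": 0,"gripper": 0.45},
    {"x": 0,"y": 0,"z": 0,"ax": 0,"ay": 0,"az": 0,"gripper": 0.45},
    {"x": 0,"y": 0,"z": 0,"ax": 0,"ay": 0,"az": 0,"gripper": 0.45},
  ],
)

```text
clock: 11.58
position: [0.5597, -0.0034, 0.117]
ee_rot: [0.673, 0.74, -0.0, -0.0]
ft_force: [0.3, -0.1, -0.1]
grip_width: 0.547
grasp_force: 0.4
```

>>> apply_moves(
  rows=[
    {"x": 15,"y": 0,"z": 0,"ax": 0,"ay": 0,"az": 0,"gripper": 0.45},
    {"x": 0,"y": 0,"z": -30,"ax": 0,"ay": 0,"az": 0,"gripper": 1},
    {"x": 0,"y": 0,"z": -30,"ax": 0,"ay": 0,"az": 0,"gripper": 1},
    {"x": 0,"y": -40,"z": -30,"ax": 0,"ay": 0,"az": 0,"gripper": 1},
    {"x": 0,"y": -40,"z": 0,"ax": 0,"ay": 0,"az": 0,"gripper": 1},
  ],
)

```text
clock: 12.0
position: [0.488, 0.0049, 0.2062]
ee_rot: [0.672, 0.74, 0.002, 0.002]
ft_force: [-0.6, -0.6, 1.2]
grip_width: 0.005
grasp_force: 0.0
```

>>> apply_moves(
  rows=[
    {"x": 0,"y": -35,"z": 0,"ax": 0,"ay": 0,"az": 0,"gripper": 1},
    {"x": 0,"y": 0,"z": 0,"ax": 0,"ay": 0,"az": 0,"gripper": 1},
  ],
)

```text
clock: 12.17
position: [0.4454, 0.0007, 0.2018]
ee_rot: [0.673, 0.74, -0.0, -0.002]
ft_force: [0.4, 0.4, -0.3]
grip_width: -0.002
grasp_force: 0.0
```

```bash
python3 v.py m6
```

```text
[-1.198e+02  2.000e-01  2.018e+02] 12.1667 [ 0.37899579  0.40980687 -0.25880226]
```

View pics/m6.png

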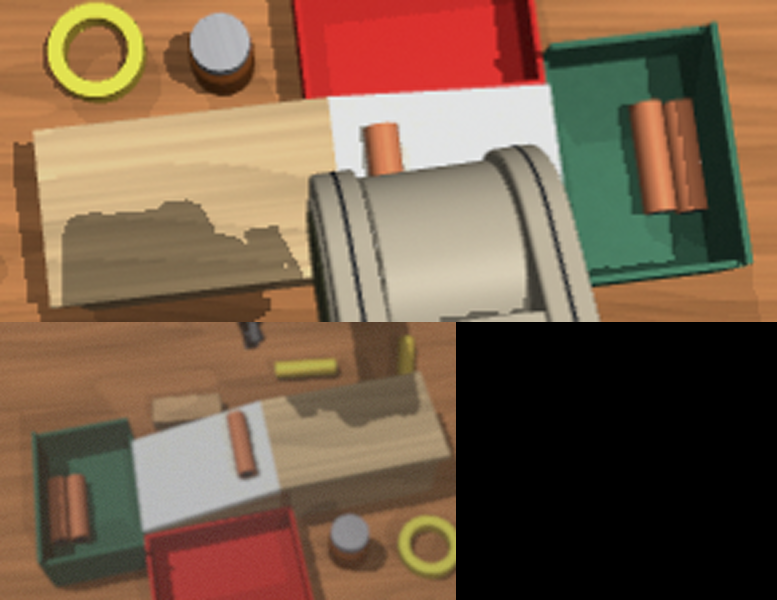

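The squashed tube rests on the ramp, with its far end at (382,124) in the top view and its ends at (235,412) and (246,473) in the scene view.

```bash
python3 - <<'E'
from h import *
t=cam("top");c=cam("scene")
print(w2j(ray(t,[382/2.679+220,124/2.683+90],.117))*1e3)
for q in((235,412),(246,473)): print(w2j(ray(c,[q[0]/1.983+170,(q[1]-322)/1.986+170],.117))*1e3)
E
```

```text
[ 44.74135985 -41.26448721 117.        ]
[-56.18737099 -39.62855134 117.        ]
[ 46.88860793 -41.48922371 117.        ]
```

>>> apply_moves(
  rows=[
    {"x": -22,"y": 4,"z": 0,"ax": 0,"ay": 0,"az": 0,"gripper": 1},
    {"x": -22,"y": 4,"z": 20,"ax": 0,"ay": 0,"az": 0,"gripper": 1},
    {"x": 0,"y": 0,"z": 30,"ax": 0,"ay": 0,"az": 0,"gripper": 1},
    {"x": 0,"y": 0,"z": 30,"ax": 0,"ay": 0,"az": 0,"gripper": 1},
    {"x": 0,"y": 0,"z": 0,"ax": 0,"ay": 0,"az": 0,"gripper": 1},
  ],
)

```text
clock: 12.78
position: [0.4606, -0.0419, 0.1175]
ee_rot: [0.673, 0.74, -0.004, -0.002]
ft_force: [-1.5, 0.3, -1.5]
grip_width: 0.004
grasp_force: 0.0
```

```bash
python3 - <<'E'
from h import *
p,m,o=tcpj(); print(p,m,o["ft_force"],o["clock"])
E
```

```text
[-108.8  -43.6  117.5] [[ 0.     1.    -0.008]
 [ 1.    -0.    -0.002]
 [-0.002 -0.008 -1.   ]] [-1.53182095  0.304816   -1.53554914] 12.7833
```

>>> apply_moves(
  rows=[
    {"x": 0,"y": 8,"z": 0,"ax": 0,"ay": 0,"az": 0,"gripper": 1},
    {"x": 0,"y": 8,"z": 0,"ax": 0,"ay": 0,"az": 0,"gripper": 1},
    {"x": 0,"y": 8,"z": 0,"ax": 0,"ay": 0,"az": 0,"gripper": 1},
    {"x": 0,"y": 8,"z": 0,"ax": 0,"ay": 0,"az": 0,"gripper": 1},
    {"x": 0,"y": 6,"z": 0,"ax": 0,"ay": 0,"az": 0,"gripper": 1},
  ],
)

```text
clock: 13.2
position: [0.5026, -0.0373, 0.1234]
ee_rot: [0.672, 0.74, 0.001, 0.001]
ft_force: [-2.1, -0.2, 1.0]
grip_width: -0.001
grasp_force: 0.8
```

>>> apply_moves(
  rows=[
    {"x": 0,"y": 6,"z": 0,"ax": 0,"ay": 0,"az": 0,"gripper": 1},
    {"x": 0,"y": 6,"z": 0,"ax": 0,"ay": 0,"az": 0,"gripper": 1},
    {"x": 0,"y": 6,"z": 0,"ax": 0,"ay": 0,"az": 0,"gripper": 1},
    {"x": 0,"y": 6,"z": 0,"ax": 0,"ay": 0,"az": 0,"gripper": 1},
    {"x": 0,"y": 0,"z": 0,"ax": 0,"ay": 0,"az": 0,"gripper": 1},
  ],
)

```text
clock: 13.62
position: [0.5257, -0.0352, 0.1223]
ee_rot: [0.672, 0.74, 0.0, 0.0]
ft_force: [0.5, -0.5, -0.4]
grip_width: 0.0
grasp_force: 0.0
```

```bash
cat > tr.py <<'E'
from h import *
p,m,o=tcpj(); print(p,o["ft_force"],o["clock"])
c=cam("scene"); hsv=cv2.cvtColor(c["color"],cv2.COLOR_RGB2HSV)
poly=proj(c,[j2w(q) for q in[(-.075,-.005,.108),(-.075,-.2,.065),(.075,-.2,.075),(.12,-.2,.1),(.12,-.005,.14),(-.075,-.005,.14)]])
mk=np.zeros((400,640),np.uint8); cv2.fillPoly(mk,[poly.astype(int)],1)
t=((hsv[...,0]>5)&(hsv[...,0]<20)&(hsv[...,1]>90)).astype(np.uint8)*mk
n,l,s,ct=cv2.connectedComponentsWithStats(t)
k=1+np.argmax(s[1:,4]); ys,xs=np.nonzero(l==k); b=cv2.minAreaRect(np.stack([xs,ys],1).astype(np.float32))
bp=cv2.boxPoints(b); bp=bp[np.argsort(bp[:,1])]; print(s[k],b)
for e in((bp[0]+bp[1])/2,(bp[2]+bp[3])/2): print(e,(w2j(ray(c,e,.115))*1e3).round())
E
python3 tr.py
```

```text
[-43.4 -43.1 122.3] [ 0.53835506 -0.48383209 -0.43404949] 13.6167
[286 223  12  32 267] ((291.63079833984375, 238.54620361328125), (32.00096130371094, 8.558396339416504), 82.87498474121094)
[289.64618 222.66928] [-32. -41. 115.]
[293.61542 254.42313] [ 71. -47. 115.]
```

>>> apply_moves(
  rows=[
    {"x": 0,"y": 6,"z": 3,"ax": 0,"ay": 0,"az": 0,"gripper": 1},
    {"x": 0,"y": 6,"z": 0,"ax": 0,"ay": 0,"az": 0,"gripper": 1},
    {"x": 0,"y": 6,"z": 0,"ax": 0,"ay": 0,"az": 0,"gripper": 1},
    {"x": 0,"y": 6,"z": 0,"ax": 0,"ay": 0,"az": 0,"gripper": 1},
    {"x": 0,"y": 6,"z": 0,"ax": 0,"ay": 0,"az": 0,"gripper": 1},
  ],
)

```text
clock: 14.08
position: [0.5552, -0.0324, 0.1193]
ee_rot: [0.672, 0.74, 0.0, 0.0]
ft_force: [-0.3, -0.3, -0.1]
grip_width: -0.002
grasp_force: 0.2
```

```bash
python3 tr.py
```

```text
[-13.8 -43.2 119.3] [-0.32569921 -0.29462775 -0.09389395] 14.0833
[285 233  27  35 333] ((298.0, 250.0), (34.0, 26.0), 90.0)
[298. 233.] [  7. -23. 115.]
[298. 267.] [111. -42. 115.]
```

>>> apply_moves(
  rows=[
    {"x": 0,"y": 7,"z": 0,"ax": 0,"ay": 0,"az": 0,"gripper": 1},
    {"x": 0,"y": 7,"z": 0,"ax": 0,"ay": 0,"az": 0,"gripper": 1},
    {"x": 0,"y": 7,"z": 0,"ax": 0,"ay": 0,"az": 0,"gripper": 1},
    {"x": 0,"y": 7,"z": 0,"ax": 0,"ay": 0,"az": 0,"gripper": 1},
    {"x": 0,"y": 7,"z": 0,"ax": 0,"ay": 0,"az": 0,"gripper": 1},
  ],
)

```text
clock: 14.55
position: [0.5901, -0.029, 0.1193]
ee_rot: [0.672, 0.74, 0.0, -0.0]
ft_force: [-1.0, 0.1, 1.2]
grip_width: -0.005
grasp_force: 0.5
```

>>> apply_moves(
  rows=[
    {"x": 0,"y": 7,"z": 0,"ax": 0,"ay": 0,"az": 0,"gripper": 1},
    {"x": 0,"y": 7,"z": 0,"ax": 0,"ay": 0,"az": 0,"gripper": 1},
    {"x": 0,"y": 7,"z": 0,"ax": 0,"ay": 0,"az": 0,"gripper": 1},
    {"x": 0,"y": 7,"z": 0,"ax": 0,"ay": 0,"az": 0,"gripper": 1},
    {"x": 0,"y": 7,"z": 0,"ax": 0,"ay": 0,"az": 0,"gripper": 1},
  ],
)

```text
clock: 14.97
position: [0.6248, -0.0258, 0.1192]
ee_rot: [0.672, 0.74, 0.0, 0.0]
ft_force: [0.5, -0.0, 0.7]
grip_width: 0.004
grasp_force: 0.0
```

>>> apply_moves(
  rows=[
    {"x": 0,"y": 7,"z": 0,"ax": 0,"ay": 0,"az": 0,"gripper": 1},
    {"x": 0,"y": 7,"z": 0,"ax": 0,"ay": 0,"az": 0,"gripper": 1},
    {"x": 0,"y": 0,"z": 0,"ax": 0,"ay": 0,"az": 0,"gripper": 1},
    {"x": 0,"y": 0,"z": -30,"ax": 0,"ay": 0,"az": 0,"gripper": 1},
    {"x": 0,"y": 0,"z": -40,"ax": 0,"ay": 0,"az": 0,"gripper": 1},
  ],
)

```text
clock: 15.38
position: [0.6359, -0.0244, 0.1865]
ee_rot: [0.672, 0.74, -0.003, -0.002]
ft_force: [1.1, 0.8, -0.1]
grip_width: -0.0
grasp_force: 0.0
```

>>> apply_moves(
  rows=[
    {"x": 0,"y": -40,"z": -20,"ax": 0,"ay": 0,"az": 0,"gripper": 1},
    {"x": 0,"y": -40,"z": 0,"ax": 0,"ay": 0,"az": 0,"gripper": 1},
    {"x": 0,"y": -40,"z": 0,"ax": 0,"ay": 0,"az": 0,"gripper": 1},
    {"x": 0,"y": -40,"z": 0,"ax": 0,"ay": 0,"az": 0,"gripper": 1},
    {"x": 0,"y": 0,"z": 0,"ax": 0,"ay": 0,"az": 0,"gripper": 1},
  ],
)

```text
clock: 15.8
position: [0.4745, -0.0411, 0.207]
ee_rot: [0.673, 0.739, -0.0, -0.003]
ft_force: [1.1, -0.5, -0.0]
grip_width: -0.002
grasp_force: 0.0
```

```bash
python3 v.py m7
```

```text
[-94.8 -44.1 207. ] 15.8 [ 1.11557573 -0.45295217 -0.03999995]
```

View pics/m7.png

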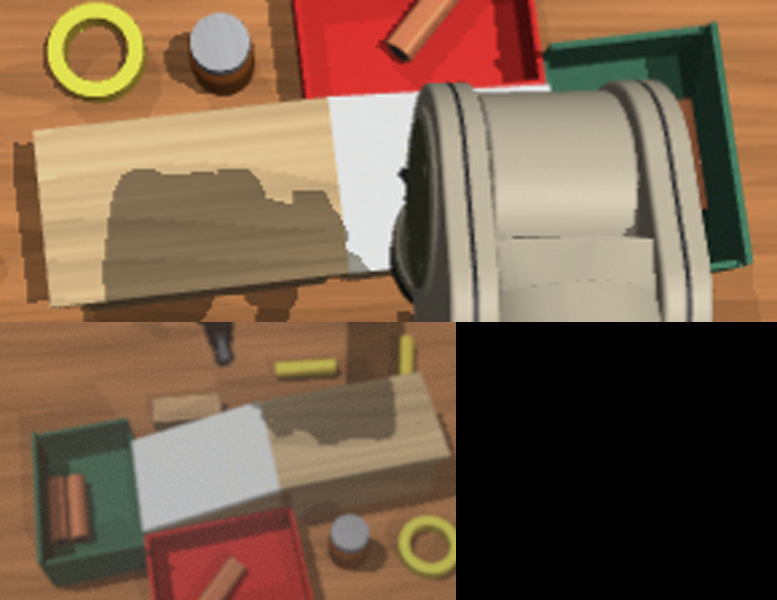

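The squashed tube is in the red bin: its end shows at (400,45) in the top view and it lies at (223,580) in the scene view. Both round tubes are in the tray. One last crop after a short wait will show that it lies flat and still.

>>> apply_moves(
  rows=[
    {"x": 0,"y": 0,"z": 0,"ax": 0,"ay": 0,"az": 0,"gripper": 1},
    {"x": 0,"y": 0,"z": 0,"ax": 0,"ay": 0,"az": 0,"gripper": 1},
    {"x": 0,"y": 0,"z": 0,"ax": 0,"ay": 0,"az": 0,"gripper": 1},
    {"x": 0,"y": 0,"z": 0,"ax": 0,"ay": 0,"az": 0,"gripper": 1},
    {"x": 0,"y": 0,"z": 0,"ax": 0,"ay": 0,"az": 0,"gripper": 1},
  ],
)

```text
clock: 16.32
position: [0.4819, -0.0397, 0.2077]
ee_rot: [0.672, 0.74, -0.0, 0.0]
ft_force: [-0.7, -0.2, -0.2]
grip_width: -0.0
grasp_force: 0.0
```

```bash
python3 - <<'E'
from h import *
c=cam("top"); save(c,"f.png",(320,50,480,130),5)
print((proj(c,[j2w(q) for q in[(.083,.01,.055),(.228,.01,.055),(.228,-.195,.055),(.083,-.195,.055)]])-[320,50])*5)
E
```

```text
[[ 83.65207275 395.46944447]
 [ 48.75857381 103.21663752]
 [467.87131999  55.74441981]
 [507.13974138 347.24790206]]
```

View pics/f.png

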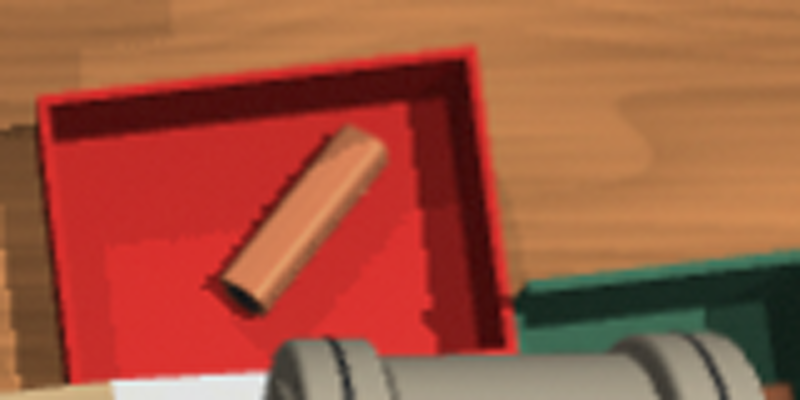

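The squashed tube lies flat well inside the bin, from (245,295) to (365,145). I hand in.

```bash
python3 -c "
from workcell import *
print(hand_in())"
```

```text
the job is handed in; nothing more can be done
None
```

The job is handed in at about 16 s of the 72 s allowed: the last pictures show both round tubes in the green tray and the squashed one lying in the red bin after it rested on the ramp, but `hand_in()` returned no verdict.

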